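# Reset the microscope stage controller

### The job

A slide box has been left over the round reset well of the stage controller. Gently push the box sideways with the fingertips, without picking it up, until the round well is open and the box still stands flat on the controller's top; then reach a fingertip into the round well, press the sunken key all the way down and let it come up again. Leave the key in the square well and the things around the controller alone.

Things in the scene. Friction and masses are not known exactly. Their poses are not given: they have to be found in the camera images.
- deck_mid (a point): centre of the top of the stage controller, a low white and grey case fixed to the bench, 192 mm (x) by 332 mm (y), top level at 60 mm above the bench. Middle 100 mm of its length: plain white deck; at each end (+y and -y) a grey module 110 mm long in y, one with a round well, one with a square well; which is at which end varies. x points to the back, y along the length, z up.
- reset_well (a point): centre of the mouth of the round reset well, level with the controller's top, 105 mm from deck_mid along the controller's y (either way). Straight round bore, 46 mm across, 30 mm deep; the reset key stands in the middle of its floor. The slide box lies over it at the start and hides it. Axes as the controller's.
- reset_key_top (a point): centre of the top of the reset key, a white round key 20 mm across, standing in the round well; unpressed its top is 16 mm below the controller's top. Moves with the key.
- reset_key (a joint): travel of the reset key: 0 up, 0.006 m fully down. Spring: starts to move at about 1.2 N, fully down at about 4 N, comes up by itself.
- standby_well (a point): centre of the mouth of the square well in the other module, 46 x 46 mm, 30 mm deep, at the level of the controller's top; uncovered. Not to be used.
- standby_key (a joint): travel of the key in the square well (the same kind of key): 0 up, 0.006 m fully down. To be left alone.
- slide_box_mid (a point): centre (half-way up) of the slide box: a loose closed black plastic box with a pale label on top, 84 mm (its x) by 62 mm (its y) by 32 mm high, about 0.11 to 0.22 kg, standing on the controller's top over the round well, turned up to 0.25 rad from the controller's axes. It slides on the top when pushed with about 0.5 to 3 N.
- media_bottle: loose bystander: amber bottle with white cap, 52 mm across, 100 mm high, on the bench; origin at the centre of its underside
- dish_stack: loose bystander: stack of clear culture dishes, 60 mm across, 40 mm high, on the bench; origin at the centre of its underside
- objective_can: loose bystander: black lens can, 40 mm across, 55 mm high, on the bench behind the controller; origin at the centre of its underside
- tip_box: loose bystander: clear pipette-tip box, 85 x 120 x 50 mm, on the bench beside the controller; origin at the centre of its underside
Things that resemble listed ones, but are neither listed nor needed, are in the scene too. What is shaped like the part that bears slide_box_mid but red is not meant.

How it is judged:
By the outcome, as a careful person would: the job done as asked, in the order asked, and still so for the second after the job is handed in, with the robot touching nothing.
It also fails if it takes over 51 s, if anything falls off the work surface, if the arm or the gripper's body presses on something with over 40 N, if the wrist force passes 120 N, or if a joint passes its speed limit or range.

### The arm

A 7-joint arm with a two-finger parallel gripper is mounted at the origin on the work surface. World frame = base frame: x ahead of the robot, y to its left, z up, the work surface at z = 0. Lengths are in m, angles in rad, forces in N, time in s.
With the tool pointing down it reaches from about 0.4 to 0.85 m from the base axis. Payload 4.5 kg.
Tool frame: the origin (TCP) lies between the finger pads; the fingertips stand r.finger_overhang ahead of it and the grasp point (between the pads) lies 8 mm behind it (r.finger_overhang is the distance from the TCP to the fingertips, in m); z points along the fingers, x is the direction in which the jaws open and shut, and the axes are right-handed (so a half turn about z gives the same grasp; the last joint's range is limited). The gripper opens to 88 mm and grips with 3 to 60 N. Pads are 18 mm wide; open, the fingers measure 123 mm over their backs; the gripper's body (75 mm by 187 mm) begins 45 mm behind the grasp point.
Start: joints at [-1.3, 0.689, -0.195, 1.565, 0.157, 0.902, -0.215], TCP at [0.147, 0.608, 0.223] pointing down, gripper open.
Joint ranges: [-3.01, 3.01], [-0.46, 2.08], [-1.47, 1.51], [0.13, 2.56], [-1, 4.14], [0.04, 2.09], [-2.66, 2.66]. Speed limits (rad/s): [2.57, 2.57, 3.14, 3.14, 3.14, 3.14, 3.14].

### API

Orientations are given as a unit quaternion [x, y, z, w].
In Python, from plant import r gives the robot as it stands.
- The arm moves only by the tool move_arm, never from a script. Its argument "targets" is a list that holds one entry, the list of rows, each a list of 7 numbers: the turn, a rotation vector about the world's x, y, z in rad, then the shift along the world's x, y, z in m, then the opening, from 0 (shut) to 1 (fully open). A call has 1 to 5 rows; each row shifts and turns the pose as measured when the row begins; what a row does not reach is not made up. A row lasts 1/10 s, in which the tool goes at most 50 mm and 8.59 degrees, less where a joint would pass 70% of its speed; a pose out of reach is approached as far as the arm can. A call with a gripper value outside its range is refused whole. The fingers move at their own pace and stop on an object; "force" is the grip in N (left out, the last holds). Time passes only in rows, so rows that do not move let the fingers close. It gives the time, the measured TCP pose, the force and the opening at its end, in the units of the state.
- r.get_state(): the state, without advancing time (a new reading comes with each control period).
- r.snapshot(name): name is "scene" or "top"; returns a dict with "frame" (400x640x3 uint8, red, green, blue), "K" (3x3 intrinsics, pixels), "D" ([k1, k2, p1, p2, k3] as OpenCV has them; the pictures are not rectified), "T" (4x4, takes a point from camera to world coordinates). Camera axes: x right, y up, looking along -z (the intrinsics and any distortion apply to the point x, -y, -z); pixel columns grow to the right and rows downward; lengths in m; the calibration is good to about 2 mm. A picture is of the moment at which its call begins. There is no depth.
- r.finish_job(): hands the job in, once; it reports no verdict.
Trained networks look in a picture, given as the dict that the camera call returned (one of the last four; its "shot" number tells which), for a name from the list of things; names that differ only in an ending like _2 or _b are one class to them, and where a whole thing is asked for, a point or a joint stands for the part that bears it (a point fixed in the world has none). Each returns a list of dicts, best first, with "score" (0 to 1); they miss things now and then, are a little off and sometimes report something else, mostly with a low value. They report only what shows in the picture. A call takes as long as a camera call. They do not tell look-alikes from the thing itself.
- r.find_in(picture, query): "centre" ([row, column] in pixels, amid what is visible of it).
The state is a dict: "clock": time; "q": joint angles; "qd": joint speeds; "joint_torque": joint torques, N m; "tool_pos": TCP position; "eef_rot": TCP orientation; "contact_force": force on the tool from outside, world axes, zero at the start; "moment": the same for the moment, N m; "opening": opening from 0.0 (shut) to 1.0 (fully open).
Only numpy, scipy, OpenCV 4.12 (cv2) and the standard library are available. Lean on these libraries where they do the work, as an engineer would, in place of code of your own. Each camera call takes 0.05 s, during which the arm holds its last target. There are 200 camera calls.

## Working session

There is one attempt and no reset: what is moved stays moved. The work goes in short steps, Python scripts to look and compute and a tool call to move; the robot and the scene stay as the last step left them, time stands still between calls to the robot, and variables do not carry over. Pictures are saved under pics/ and viewed, about 8 in all and at most 12, crops included, and the job is handed in when it is done.

Besides the shell and the picture viewer there is one more tool, called after "Request:" in YAML: its name, and indented under it one key for each argument. move_arm: Moves the arm, as the interface text tells. Its arguments: {"type":"object","properties":{"targets":{"type":"array","items":{"type":"array","items":{"type":"array","items":{"type":"number"}}}},"force":{"type":"number"}},"required":["targets"]}

```bash
mkdir -p pics; ls; cat > h.py <<'E'
import numpy as np, cv2
from plant import r
def save(p,name,crop=None,scale=1):
    im=cv2.cvtColor(p["frame"],cv2.COLOR_RGB2BGR)
    if crop: a,b,c,d=crop; im=im[a:b,c:d]
    cv2.imwrite(f"pics/{name}.png",cv2.resize(im,None,fx=scale,fy=scale,interpolation=cv2.INTER_CUBIC))
def ray(p,rc):
    K,D,T=(np.array(p[k],float) for k in "KDT")
    u=cv2.undistortPoints(np.array([[[rc[1],rc[0]]]],float),K,D)[0,0]
    return T[:3,3],T[:3,:3]@np.array([u[0],-u[1],-1.])
def at_z(p,rc,z):
    o,d=ray(p,rc); return o+d*(z-o[2])/d[2]
def tri(obs):
    A=np.zeros((3,3));b=np.zeros(3)
    for p,rc in obs:
        o,d=ray(p,rc);d=d/np.linalg.norm(d);M=np.eye(3)-np.outer(d,d);A+=M;b+=M@o
    return np.linalg.solve(A,b)
def proj(p,X):
    K,D,T=(np.array(p[k],float) for k in "KDT")
    c=(np.array(X)-T[:3,3])@T[:3,:3]; c=c*[1,-1,-1]
    q=cv2.projectPoints(c.reshape(1,1,3),np.zeros(3),np.zeros(3),K,D)[0][0,0]; return q[::-1]
E
python3 - <<'E'
from h import *
np.set_printoptions(precision=3,suppress=True)
S=r.snapshot("scene");T=r.snapshot("top")
im=np.vstack([S["frame"],T["frame"]]);
save(S,"scene1",scale=1.25);save(T,"top1",scale=1.25)
for n in ["slide_box_mid","deck_mid","reset_key_top","standby_key","standby_well","reset_well","media_bottle","dish_stack","objective_can","tip_box"]:
    for nm,p in (("S",S),("T",T)):
        try: print(n,nm,[(np.round(d["centre"]),round(d["score"],2),at_z(p,d["centre"],.06)) for d in r.find_in(p,n)][:4])
        except Exception as e: print(n,e)
print(S["T"],T["T"],r.finger_overhang,r.get_state())
E
```

```text
pics
slide_box_mid S [(array([176., 293.]), 0.72, array([ 0.522, -0.14 ,  0.06 ])), (array([140., 310.]), 0.66, array([ 0.376, -0.244,  0.06 ]))]
slide_box_mid T [(array([210., 366.]), 0.95, array([ 0.531, -0.11 ,  0.06 ])), (array([131., 330.]), 0.62, array([ 0.753, -0.016,  0.06 ])), (array([280., 434.]), 0.6, array([ 0.34 , -0.288,  0.06 ]))]
deck_mid S [(array([212., 323.]), 0.9, array([0.544, 0.026, 0.06 ]))]
deck_mid T [(array([216., 330.]), 0.59, array([ 0.516, -0.012,  0.06 ]))]
reset_key_top S []
reset_key_top T [(array([223., 294.]), 0.74, array([0.501, 0.087, 0.06 ])), (array([218., 330.]), 0.45, array([ 0.511, -0.011,  0.06 ]))]
standby_key S [(array([222., 348.]), 0.45, array([0.515, 0.093, 0.06 ]))]
standby_key T [(array([221., 293.]), 0.43, array([0.505, 0.088, 0.06 ])), (array([224., 174.]), 0.21, array([0.504, 0.414, 0.06 ]))]
standby_well S [(array([220., 348.]), 0.88, array([0.51 , 0.088, 0.06 ]))]
standby_well T [(array([224., 293.]), 0.92, array([0.496, 0.088, 0.06 ]))]
reset_well S [(array([192., 294.]), 0.76, array([ 0.56 , -0.081,  0.06 ])), (array([138., 272.
[... 1046 characters left out ...]
0.455  1.002]
 [ 0.636 -0.563  0.527  0.558]
 [ 0.022  0.696  0.718  0.825]
 [ 0.     0.     0.     1.   ]] [[-0.02   0.994 -0.103  0.409]
 [-1.    -0.021 -0.008 -0.005]
 [-0.01   0.103  0.995  1.364]
 [ 0.     0.     0.     1.   ]] 0.011 {'clock': 1.1, 'q': array([-1.3  ,  0.689, -0.195,  1.565,  0.157,  0.903, -0.215]), 'qd': array([-0.003,  0.001, -0.   , -0.   , -0.001, -0.001,  0.   ]), 'joint_torque': array([  0.   , -52.749,  -1.267, -15.374,  -0.052,  -0.001,   0.   ]), 'tool_pos': array([0.147, 0.608, 0.223]), 'eef_rot': array([ 0.786,  0.619,  0.   , -0.   ]), 'contact_force': array([-0.137, -0.146, -0.164]), 'moment': array([-0.046, -0.019, -0.02 ]), 'opening': 0.9990791756218296}
```

```bash
python3 - <<'E'
from h import *
S=r.snapshot("scene");T=r.snapshot("top")
save(S,"s2",(100,290,180,430),3);save(T,"t2",(100,310,260,500),3)
E
```

```text
(no output)
```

View pics/t2.png

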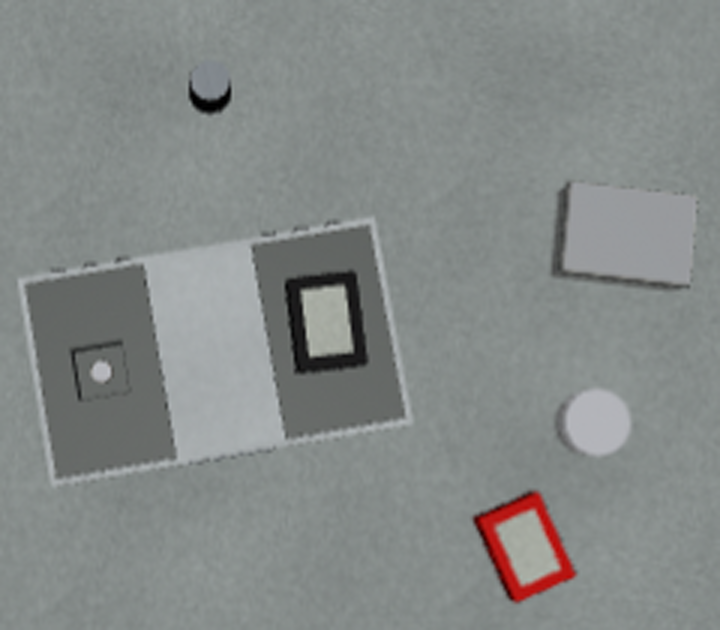

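View pics/s2.png

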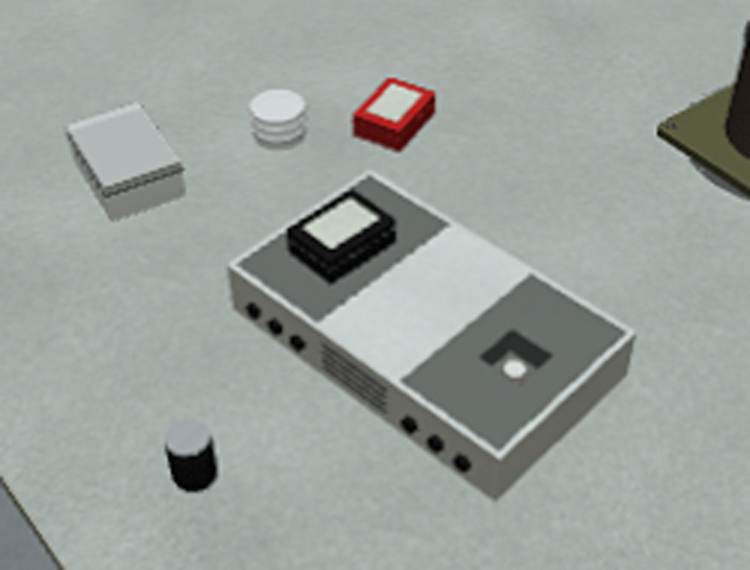

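Top crop: the controller's corners are about (20,278), (375,218), (410,422) and (53,483). The square well with its key is at (101,371), the +y end. The black labelled box lies on the other module at (326,322). The red look-alike at (525,547) is on the bench and is excluded by its colour. The scene crop agrees: black box on the controller, red one on the bench.

```bash
cat >> h.py <<'E'
def quad(p,mask):
    m=max(cv2.findContours(mask.astype(np.uint8),cv2.RETR_EXTERNAL,cv2.CHAIN_APPROX_NONE)[0],key=cv2.contourArea)
    return m[:,0,::-1].astype(float)
def rect(P):
    (c,s,a)=cv2.minAreaRect(P[:,:2].astype(np.float32)*1000); return np.array(c)/1000,np.round(s,1),a
E
python3 - <<'E'
from h import *
np.set_printoptions(precision=4,suppress=True)
T=r.snapshot("top");S=r.snapshot("scene")
# controller corners
ct=[(20,278),(375,218),(410,422),(53,483)]
C=np.array([at_z(T,(100+y/3,260+x/3),.06) for x,y in ct]); print(C)
cs=[(635,333),(498,455),(232,265),(370,175)]
Cs=np.array([at_z(S,(100+y/3,180+x/3),.06) for x,y in cs]); print(Cs, C.mean(0),Cs.mean(0))
print(rect(C),rect(Cs))
# box: label outline + dark
f=T["frame"].astype(int); sub=np.zeros(f.shape[:2],bool); sub[185:228,350:388]=1
dark=(f.max(2)<60)&sub
P=quad(T,dark); print(dark.sum(),rect(np.array([at_z(T,q,.092) for q in P])))
# triangulate label centre
lab=lambda p,a:(p["frame"].astype(int).min(2)>170)&a
lt=np.argwhere(lab(T,sub)).mean(0); s2=np.zeros(f.shape[:2],bool); s2[163:186,284:312]=1
ls=np.argwhere(lab(S,s2)); print(lab(T,sub).sum(),len(ls),lt,ls.mean(0),tri([(T,lt),(S,ls.mean(0))]),at_z(T,lt,.092),at_z(S,ls.mean(0),.092))
# square key & well as check
print(tri([(T,(100+371/3,260+101/3)),(S,(100+368/3,180+514/3))]))
E
```

```text
[[ 0.5848  0.1599  0.06  ]
 [ 0.6333 -0.1659  0.06  ]
 [ 0.4463 -0.1914  0.06  ]
 [ 0.3981  0.1317  0.06  ]]
[[ 0.3979  0.1372  0.06  ]
 [ 0.5836  0.1614  0.06  ]
 [ 0.6318 -0.1581  0.06  ]
 [ 0.4506 -0.1828  0.06  ]] [ 0.5156 -0.0164  0.06  ] [ 0.516  -0.0106  0.06  ]
(array([ 0.5157, -0.0169]), array([188.9, 329.4]), 8.461690902709961) (array([ 0.5148, -0.0105]), array([187.3, 326.9]), 8.569110870361328)
404 (array([ 0.5366, -0.114 ]), array([85.4, 64.8]), 5.54448127746582)
0 200 [nan nan] [173.14  292.815] [nan nan nan] [nan nan nan] [ 0.5362 -0.1185  0.092 ]
[0.4991 0.0887 0.0413]<stdin>:16: RuntimeWarning: Mean of empty slice.
  ret = um.true_divide(
```

Both views agree on the layout:

| Item | Position (m) | Yaw |
|---|---|---|
| deck_mid | about (0.515, -0.015) | +0.148 |
| Round well | about (0.5305, -0.119) | – |
| Box | (0.537, -0.116) | about 0.10 |

I'll push the box along the controller's +y onto the white deck.

Request:
move_arm:
  targets:
    - [[0,0,-0.06,0.03,-0.035,0,0.5],[0,0,-0.06,0.03,-0.035,0,0.5],[0,0,-0.06,0.03,-0.035,0,0.5],[0,0,-0.06,0.03,-0.035,0,0.5],[0,0,-0.06,0.03,-0.035,0,0.5]]
  force: 10

```text
clock: 1.8
tool_pos: [0.2927, 0.4338, 0.2236]
eef_rot: [0.868, 0.496, 0.001, -0.005]
contact_force: [1.4, 1.0, -0.6]
opening: 0.568
```

Request:
move_arm:
  targets:
    - [[0,0,-0.06,0.03,-0.035,0,0.5],[0,0,-0.06,0.03,-0.035,0,0.5],[0,0,-0.06,0.03,-0.035,0,0.5],[0,0,-0.06,0.03,-0.035,0,0.5],[0,0,-0.06,0.03,-0.035,0,0.5]]

```text
clock: 2.3
tool_pos: [0.4483, 0.2518, 0.2249]
eef_rot: [0.935, 0.355, 0.004, -0.005]
contact_force: [0.5, 0.5, -0.9]
opening: 0.501
```

Request:
move_arm:
  targets:
    - [[0,0,-0.06,0.01,-0.043,0,0.5],[0,0,-0.06,0.01,-0.043,0,0.5],[0,0,-0.06,0.01,-0.043,0,0.5],[0,0,-0.06,0.01,-0.043,0,0.5],[0,0,-0.06,0.01,-0.043,0,0.5]]

```text
clock: 2.8
tool_pos: [0.5044, 0.0292, 0.226]
eef_rot: [0.979, 0.205, 0.008, -0.004]
contact_force: [0.7, 0.2, 0.4]
opening: 0.499
```

Request:
move_arm:
  targets:
    - [[0,0,-0.053,0.008,-0.04,0,0.5],[0,0,-0.053,0.008,-0.04,0,0.5],[0,0,-0.053,0.008,-0.04,0,0.5],[0,0,-0.053,0.008,-0.04,0,0.5],[0,0,-0.053,0.008,-0.04,0,0.5]]

```text
clock: 3.3
tool_pos: [0.5461, -0.1801, 0.2271]
eef_rot: [0.998, 0.068, 0.011, -0.003]
contact_force: [0.8, 0.7, -0.0]
opening: 0.502
```

```bash
cat >> h.py <<'E'
from scipy.spatial.transform import Rotation as Ro
def err(p,yaw):
    s=r.get_state(); R0=Ro.from_quat(s["eef_rot"])
    Rt=Ro.from_euler("z",yaw)*Ro.from_euler("x",np.pi)
    print("turn",np.round((Rt*R0.inv()).as_rotvec(),3),"shift",np.round(np.array(p)-s["tool_pos"],4),"t",s["clock"],"F",np.round(s["contact_force"],2),np.round(s["opening"],2))
E
python3 -c "
from h import *
err((.545,-.172,.079),.148)"
```

```text
turn [-0.008  0.021  0.013] shift [-0.0011  0.0081 -0.1481] t 3.3 F [ 0.77  0.68 -0.05] 0.5
```

Request:
move_arm:
  targets:
    - [[-0.004,0.011,0.007,0,0.002,-0.03,0.5],[-0.004,0.01,0.006,0,0.002,-0.03,0.5],[0,0,0,0,0,-0.03,0.5],[0,0,0,0,0,-0.02,0.5],[0,0,0,0,0,0,0.5]]

```text
clock: 3.8
tool_pos: [0.5482, -0.1877, 0.1153]
eef_rot: [0.998, 0.067, 0.003, 0.004]
contact_force: [-0.3, -0.1, 1.1]
opening: 0.499
```

```bash
python3 - <<'E'
from h import *
err((.545,-.172,.079),.148)
T=r.snapshot("top");S=r.snapshot("scene")
save(S,"s3",(80,270,200,430),3)
E
```

```text
turn [0.008 0.007 0.015] shift [-0.0032  0.0157 -0.0363] t 3.8 F [-0.32 -0.05  1.14] 0.5
```

View pics/s3.png

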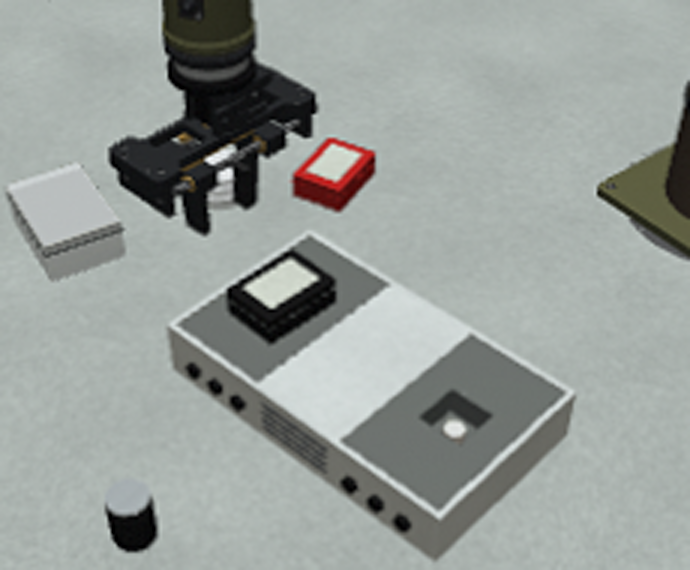

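The open fingers at (200,220) and (245,195) stand clear beyond the box's -y side. Next I lower them and advance.

Request:
move_arm:
  targets:
    - [[0.004,0.004,0.008,-0.001,0.002,-0.02,0.5],[0.004,0.003,0.007,-0.001,0.002,-0.015,0.5],[0,0,0,0,0,0,0.5]]

```text
clock: 4.2
tool_pos: [0.5515, -0.1848, 0.0862]
eef_rot: [0.997, 0.075, 0.006, 0.002]
contact_force: [0.2, 0.6, -0.3]
opening: 0.494
```

```bash
python3 -c "
from h import *
err((.545,-.172,.079),.148)"
```

```text
turn [ 0.003  0.013 -0.001] shift [-0.0065  0.0128 -0.0072] t 4.2 F [ 0.16  0.55 -0.27] 0.49
```

Request:
move_arm:
  targets:
    - [[0,0.006,0,-0.003,0.006,-0.004,0.5],[0,0.006,0,-0.003,0.006,-0.003,0.5],[0,0,0,-0.001,0.006,0,0.5],[0,0,0,-0.001,0.006,0,0.5],[0,0,0,-0.001,0.004,0,0.5]]

```text
clock: 4.7
tool_pos: [0.5437, -0.155, 0.0817]
eef_rot: [0.997, 0.074, 0.002, 0.002]
contact_force: [-0.5, 0.4, -0.4]
opening: 0.498
```

Request:
move_arm:
  targets:
    - [[0,0,0,-0.001,0.005,0,0.5],[0,0,0,-0.001,0.005,0,0.5],[0,0,0,-0.001,0.005,0,0.5],[0,0,0,-0.001,0.005,0,0.5],[0,0,0,-0.001,0.005,0,0.5]]

```text
clock: 5.2
tool_pos: [0.5386, -0.1277, 0.0822]
eef_rot: [0.997, 0.075, 0.003, 0.003]
contact_force: [-0.1, -0.6, 0.4]
opening: 0.504
```

```bash
cat >> h.py <<'E'
def cf():
    s=r.get_state(); d=s["tool_pos"][:2]-np.array([.515,-.015]); print("ctrl xy",np.round([d@[.989,.148],d@[-.148,.989]],4))
def box(T=None):
    T=T or r.snapshot("top"); f=T["frame"].astype(int)
    return T
E
python3 -c "
from h import *
err((.545,-.172,.079),.148);cf()"
```

```text
turn [ 0.005  0.006 -0.001] shift [ 0.0064 -0.0443 -0.0032] t 5.2 F [-0.05 -0.58  0.4 ] 0.5
ctrl xy [ 0.0067 -0.1149]
```

Request:
move_arm:
  targets:
    - [[0,0,0,-0.001,0.005,0,0.5],[0,0,0,-0.001,0.005,0,0.5],[0,0,0,-0.001,0.005,0,0.5],[0,0,0,-0.001,0.005,0,0.5],[0,0,0,-0.001,0.005,0,0.5]]

```text
clock: 5.7
tool_pos: [0.5332, -0.1005, 0.0822]
eef_rot: [0.997, 0.074, 0.003, 0.003]
contact_force: [-0.7, -0.3, 0.7]
opening: 0.503
```

```bash
python3 -c "
from h import *
err((.545,-.172,.08),.148);cf()
S=r.snapshot('scene');save(S,'s4',(80,270,200,430),3)"
```

```text
turn [ 0.005  0.006 -0.001] shift [ 0.0118 -0.0715 -0.0022] t 5.7 F [-0.69 -0.34  0.7 ] 0.5
ctrl xy [ 0.0053 -0.0872]
```

View pics/s4.png

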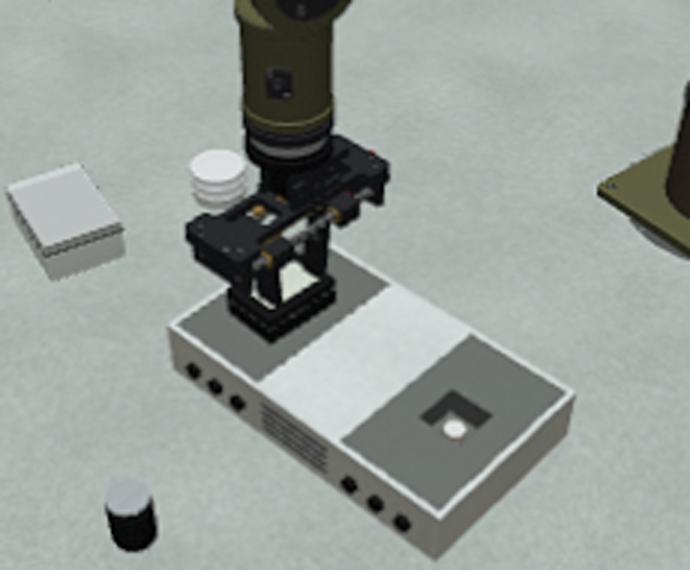

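```bash
python3 - <<'E'
from h import *
S=r.snapshot('scene');T=r.snapshot("top");s=r.get_state();print(s["tool_pos"],s["contact_force"],r.finger_overhang)
R=Ro.from_quat(s["eef_rot"]).as_matrix()
im=cv2.cvtColor(S["frame"],cv2.COLOR_RGB2BGR)
big=cv2.resize(im[130:200,260:330],None,fx=8,fy=8,interpolation=cv2.INTER_CUBIC)
for x in(-.031,.031):
    for z,c in((.011,(0,0,255)),(-.02,(0,255,0))):
        q=proj(S,s["tool_pos"]+R@[x,-.009,z]); cv2.circle(big,(int((q[1]-260)*8),int((q[0]-130)*8)),4,c,-1); print(x,z,q)
cv2.imwrite("pics/s5.png",big)
E
```

```text
[ 0.53322913 -0.1004024   0.08219685] [ 0.489674   -0.05181785 -0.31581518] 0.011
-0.031 0.011 [177.70753807 307.59520218]
-0.031 -0.02 [169.50412522 307.58942535]
0.031 0.011 [188.67257897 292.12261835]
0.031 -0.02 [180.44077186 291.79255333]
```

View pics/s5.png

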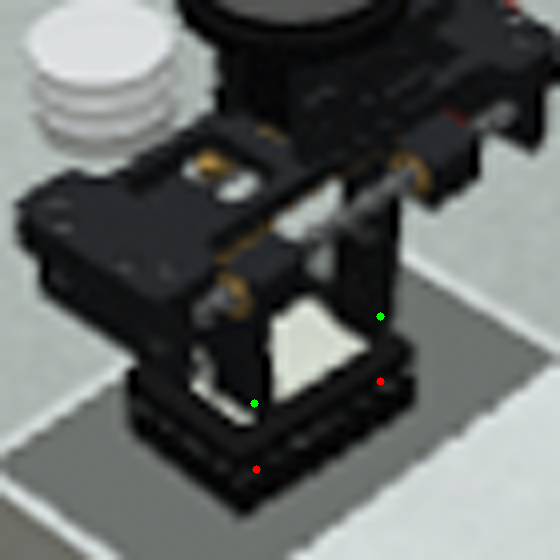

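```bash
python3 - <<'E'
from h import *
S=r.snapshot('scene')
R=(Ro.from_euler("z",.14)*Ro.from_euler("x",np.pi)).as_matrix()
for name,pos in(("s3",[.5482,-.1877,.1153]),("s4",[.5332,-.1005,.0822])):
    im=cv2.imread(f"pics/{name}.png")
    for x in(-.031,-.022,.022,.031):
        for z,c in((.011,(0,0,255)),(-.037,(0,255,0))):
            q=proj(S,np.array(pos)+R@[x,-.009,z]); cv2.circle(im,(int((q[1]-200)*3),int((q[0]-80)*3)),2,c,-1)
    cv2.imwrite(f"pics/{name}o.png",im)
a,b=cv2.imread("pics/s3o.png")[100:350,50:450],cv2.imread("pics/s4o.png")[100:350,150:550]
cv2.imwrite("pics/c6.png",cv2.resize(np.hstack([a,b]),None,fx=1,fy=1))
E
```

```text
(no output)
```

View pics/c6.png

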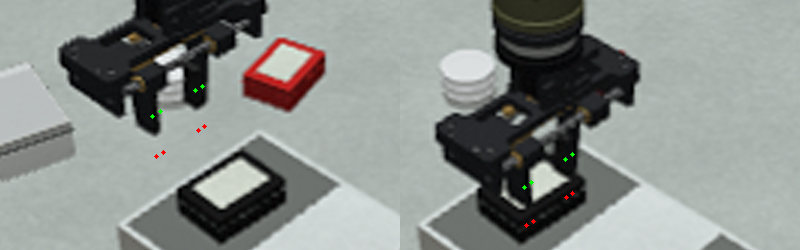

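```bash
python3 - <<'E'
from h import *
T=r.snapshot('top');s=r.get_state();print(s["tool_pos"],s["contact_force"],s["q"])
R=Ro.from_quat(s["eef_rot"]).as_matrix()
im=cv2.resize(cv2.cvtColor(T["frame"],cv2.COLOR_RGB2BGR)[150:270,290:430],None,fx=5,fy=5,interpolation=cv2.INTER_CUBIC)
for x,y in((-.0935,-.0375),(.0935,-.0375),(.0935,.0375),(-.0935,.0375),(0,0)):
  for z,c in((-.037,(0,0,255)),(-.065,(0,255,0))):
    q=proj(T,s["tool_pos"]+R@[x,y,z]); cv2.circle(im,(int((q[1]-290)*5),int((q[0]-150)*5)),3,c,-1)
cv2.imwrite("pics/t7.png",im)
E
```

```text
[ 0.53333239 -0.10116757  0.08222615] [ 0.29038074  0.07861237 -0.15065023] [ 0.07346673  0.79852416  0.04396004  1.94184578 -0.06997766  0.39613594
  0.31741876]
```

View pics/t7.png

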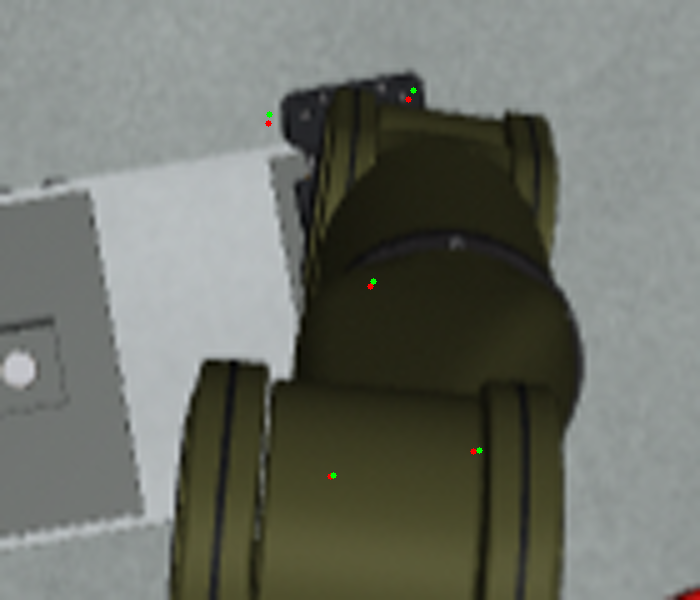

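The box has not moved. Both views put the gripper about 25–30 mm higher than the reported pose (lateral error 5 mm or less), so the fingers passed above the box. I'll back off, go lower by that amount and check before pushing.

Request:
move_arm:
  targets:
    - [[0,0,0,0.002,-0.01,0.005,0.5],[0,0,0,0.003,-0.02,0,0.5],[0,0,0,0.003,-0.022,0,0.5],[0,0,0,0.003,-0.022,0,0.5],[0,0,0,0.003,-0.02,0,0.5]]

```text
clock: 6.45
tool_pos: [0.5482, -0.1997, 0.089]
eef_rot: [0.997, 0.076, 0.003, 0.003]
contact_force: [-0.5, -0.1, 0.1]
opening: 0.502
```

Request:
move_arm:
  targets:
    - [[0.003,0.003,0,0,0,-0.01,0.5],[0.002,0.003,0,0,0,-0.01,0.5],[0,0,0,0,0,0,0.5]]

```text
clock: 6.75
tool_pos: [0.5477, -0.2051, 0.068]
eef_rot: [0.997, 0.072, 0.001, 0.002]
contact_force: [-0.6, 0.1, -0.2]
opening: 0.498
```

```bash
python3 - <<'E'
from h import *
err((.545,-.172,.056),.148);cf()
S=r.snapshot('scene');s=r.get_state();R=Ro.from_quat(s["eef_rot"]).as_matrix()
a,b=120,220
im=cv2.resize(cv2.cvtColor(S["frame"],cv2.COLOR_RGB2BGR)[a:a+90,b:b+120],None,fx=6,fy=6,interpolation=cv2.INTER_CUBIC)
for x in(-.035,.035):
  for z,c in((.011,(0,0,255)),(-.017,(0,255,0))):
    q=proj(S,s["tool_pos"]+R@[x,0,z]); cv2.circle(im,(int((q[1]-b)*6),int((q[0]-a)*6)),3,c,-1)
cv2.imwrite("pics/s8.png",im)
E
```

```text
turn [0.003 0.002 0.004] shift [-0.0027  0.0331 -0.012 ] t 6.75 F [-0.62  0.13 -0.23] 0.5
ctrl xy [ 0.0043 -0.1928]
```

View pics/s8.png

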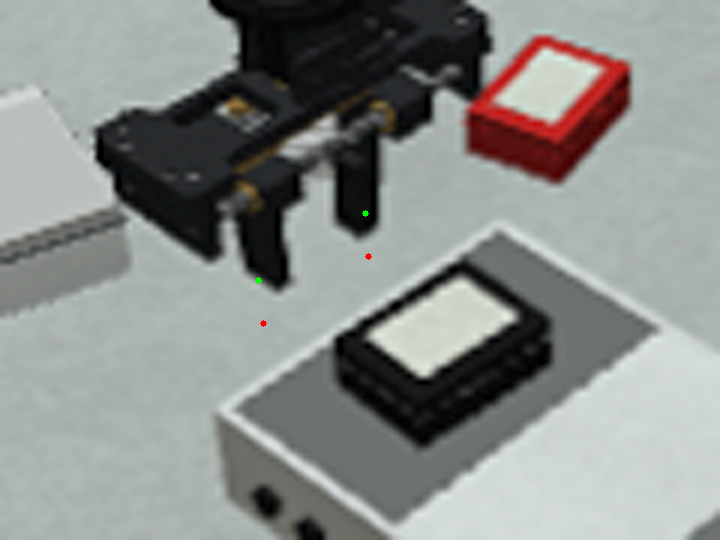

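Here the fingertips sit at about (270,282) and (360,230). The projected tips are 26–41 px lower, which is about 22 mm, so the offset is confirmed. Going 11 mm lower puts the tips about 10 mm above the deck.

Request:
move_arm:
  targets:
    - [[0,0,0,0,0.005,-0.007,0.5],[0,0,0,0,0.01,-0.005,0.5],[0,0,0,-0.001,0.008,0,0.5],[0,0,0,-0.001,0.005,0,0.5],[0,0,0,-0.001,0.005,0,0.5]]

```text
clock: 7.3
tool_pos: [0.5448, -0.1645, 0.0551]
eef_rot: [0.997, 0.075, 0.0, 0.0]
contact_force: [-0.0, 0.6, -0.0]
opening: 0.501
```

Request:
move_arm:
  targets:
    - [[0,0,0,-0.001,0.004,0,0.5],[0,0,0,-0.001,0.004,0,0.5],[0,0,0,-0.001,0.004,0,0.5],[0,0,0,-0.001,0.004,0,0.5],[0,0,0,-0.001,0.004,0,0.5]]

```text
clock: 7.8
tool_pos: [0.5403, -0.1436, 0.056]
eef_rot: [0.997, 0.075, 0.002, 0.001]
contact_force: [0.3, -0.9, -0.6]
opening: 0.504
```

```bash
python3 - <<'E'
from h import *
err((.545,-.172,.056),.148);cf()
S=r.snapshot('scene')
a,b=120,220
im=cv2.resize(cv2.cvtColor(S["frame"],cv2.COLOR_RGB2BGR)[a:a+90,b:b+120],None,fx=6,fy=6,interpolation=cv2.INTER_CUBIC)
cv2.imwrite("pics/s9.png",im)
print(r.find_in(S,"slide_box_mid"))
E
```

```text
turn [ 0.002  0.003 -0.002] shift [ 0.0047 -0.0284  0.    ] t 7.8 F [ 0.34 -0.9  -0.62] 0.5
ctrl xy [ 0.006 -0.131]
[{'centre': [179.4, 295.0], 'score': 0.81}, {'centre': [136.1, 314.6], 'score': 0.65}]
```

View pics/s9.png

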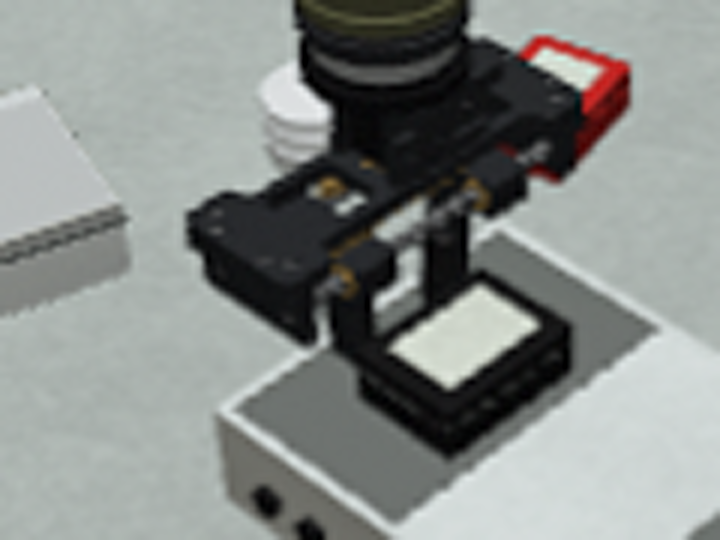

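The box now moves: its right corner went from (548,325) to (570,335), and the fingers are behind its -y face. I continue gently.

Request:
move_arm:
  targets:
    - [[0,0,0,-0.001,0.005,0,0.5],[0,0,0,-0.001,0.005,0,0.5],[0,0,0,-0.001,0.005,0,0.5],[0,0,0,-0.001,0.005,0,0.5],[0,0,0,-0.001,0.005,0,0.5]]

```text
clock: 8.4
tool_pos: [0.5349, -0.1176, 0.056]
eef_rot: [0.997, 0.074, 0.002, 0.002]
contact_force: [1.5, -1.7, 0.3]
opening: 0.504
```

Request:
move_arm:
  targets:
    - [[0,0,0,-0.001,0.005,0,0.5],[0,0,0,-0.001,0.005,0,0.5],[0,0,0,-0.001,0.005,0,0.5],[0,0,0,-0.001,0.005,0,0.5],[0,0,0,-0.001,0.005,0,0.5]]

```text
clock: 8.9
tool_pos: [0.5294, -0.09, 0.056]
eef_rot: [0.997, 0.075, 0.002, 0.002]
contact_force: [0.2, -1.8, -0.2]
opening: 0.498
```

```bash
python3 - <<'E'
from h import *
err((.545,-.172,.056),.148);cf()
S=r.snapshot('scene')
for d in r.find_in(S,"slide_box_mid"):
    p=at_z(S,d["centre"],.08)[:2]-[.515,-.015]; print(d, p@[.989,.148],p@[-.148,.989])
E
```

```text
turn [ 0.003  0.003 -0.001] shift [ 0.0156 -0.082  -0.    ] t 8.9 F [ 0.19 -1.8  -0.22] 0.5
ctrl xy [ 0.0031 -0.0763]
{'centre': [186.5, 313.4], 'score': 0.57} -0.0035465468832809326 -0.03509124936438109
{'centre': [133.5, 318.4], 'score': 0.54} -0.1934267094732586 -0.19074871290429019
{'centre': [149.3, 222.0], 'score': 0.49} 0.06726528133807703 -0.34942415498794344
```

Request:
move_arm:
  targets:
    - [[0,0,0,-0.0005,0.005,0,0.5],[0,0,0,-0.0005,0.005,0,0.5],[0,0,0,-0.0005,0.005,0,0.5],[0,0,0,-0.0005,0.005,0,0.5],[0,0,0,-0.0005,0.004,0,0.5]]

```text
clock: 9.5
tool_pos: [0.5266, -0.0645, 0.0561]
eef_rot: [0.997, 0.074, 0.001, 0.002]
contact_force: [0.3, -1.4, -0.1]
opening: 0.498
```

Request:
move_arm:
  targets:
    - [[0,0,0,0.001,-0.005,0,0.5],[0,0,0,0.002,-0.01,0,0.5],[0,0,0,0.001,-0.005,0.02,0.5],[0,0,0,0.001,-0.01,0.03,0.2],[0,0,0,0.001,-0.01,0.03,0.0]]

```text
clock: 10.0
tool_pos: [0.5296, -0.1045, 0.1344]
eef_rot: [0.997, 0.076, -0.003, -0.0]
contact_force: [0.0, -0.5, -1.0]
opening: 0.345
```

Request:
move_arm:
  targets:
    - [[0,0,0,0.005,-0.04,0.03,0],[0,0,0,0.005,-0.04,0.01,0],[0,0,0,0.005,-0.04,0,0],[0,0,0,0,-0.04,0,0],[0,0,0,0,-0.01,0,0]]

```text
clock: 10.5
tool_pos: [0.5457, -0.2851, 0.1812]
eef_rot: [0.997, 0.076, 0.001, 0.003]
contact_force: [-1.3, -0.4, -0.5]
opening: 0.009
```

```bash
python3 - <<'E'
from h import *
err((.5305,-.119,.15),.148);cf()
S=r.snapshot('scene');T=r.snapshot("top")
A=cv2.cvtColor(S["frame"],cv2.COLOR_RGB2BGR)[120:260,240:410];B=cv2.cvtColor(T["frame"],cv2.COLOR_RGB2BGR)[150:290,270:430]
cv2.imwrite("pics/c10.png",cv2.resize(np.hstack([A,B]),None,fx=2.4,fy=2.4,interpolation=cv2.INTER_CUBIC))
for n in("slide_box_mid","reset_well","reset_key_top","standby_well"):
  for nm,p in(("S",S),("T",T)):
    for d in r.find_in(p,n)[:3]:
      z={"slide_box_mid":.08,"reset_key_top":.044}.get(n,.06);P=at_z(p,d["centre"],z);q=P[:2]-[.515,-.015]; print(n,nm,d["centre"],round(d["score"],2),P.round(4),np.round([q@[.989,.148],q@[-.148,.989]],4))
E
```

```text
turn [ 0.005  0.002 -0.004] shift [-0.0152  0.1661 -0.0312] t 10.5 F [-1.34 -0.38 -0.5 ] 0.01
ctrl xy [-0.0096 -0.2716]
slide_box_mid S [141.7, 311.7] 0.9 [ 0.3954 -0.2117  0.08  ] [-0.1474 -0.1768]
slide_box_mid S [219.0, 325.3] 0.62 [0.5671 0.062  0.08  ] [0.063  0.0684]
slide_box_mid S [188.4, 318.3] 0.61 [ 0.5108 -0.036   0.08  ] [-0.0072 -0.0202]
slide_box_mid T [217.4, 332.6] 0.65 [ 0.5115 -0.0191  0.08  ] [-0.004  -0.0035]
slide_box_mid T [271.4, 419.9] 0.58 [ 0.3631 -0.2473  0.08  ] [-0.1846 -0.2073]
reset_well S [185.1, 292.2] 0.97 [ 0.5472 -0.1082  0.06  ] [ 0.0181 -0.097 ]
reset_well T [209.6, 370.3] 0.71 [ 0.5323 -0.1225  0.06  ] [ 0.0012 -0.1088]
reset_well T [221.0, 321.8] 0.69 [0.5039 0.0103 0.06  ] [-0.0072  0.0267]
reset_key_top S [184.6, 291.2] 0.34 [ 0.5387 -0.1256  0.044 ] [ 0.0071 -0.1129]
reset_key_top T [212.0, 368.0] 0.5 [ 0.5273 -0.1174  0.044 ] [-0.003  -0.1031]
reset_key_top T [128.9, 328.4] 0.28 [ 0.7641 -0.0132  0.044 ] [ 0.2467 -0.0351]
standby_well S [220.6, 349.3] 0.72 [0.51   0.0918 0.06  ] [0.0109 0.1063]
standby_well T [224.8, 293.6] 0.88 [0.4951 0.0872 0.06  ] [-0.0045  0.104 ]
```

View pics/c10.png

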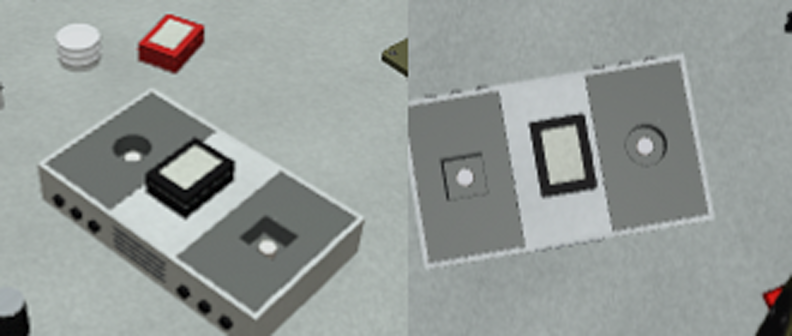

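Left half (scene): the round well is open at (132,150) with its white key, and the black box stands flat on the white deck at (190,178). Right half (top): well and key at (646,146), box at (562,155), square key at (465,177). Next I need the gripper's lateral bias, by triangulating the body corners seen in both earlier views, plus a precise well centre.

```bash
python3 - <<'E'
from h import *
np.set_printoptions(precision=4,suppress=True)
S=r.snapshot('scene');T=r.snapshot("top")
tp=np.array([.5333,-.1010,.0822]);u=np.array([.989,.148,0]);v=np.array([-.148,.989,0])
A=tri([(T,(165,374.4)),(S,(155.6,262.8))]);B=tri([(T,(169.4,346.6)),(S,(167,279.6))])
for n,P in(("A",A),("B",B)): d=P-tp; print(n,P,"body frame",d@u,d@v,d[2])
def key(p,c,n=6):
    g=p["frame"].astype(int).min(2); a,b=int(c[0]),int(c[1]); w=g[a-n:a+n+1,b-n:b+n+1]; m=w>165
    q=np.argwhere(m); return q.mean(0)+[a-n,b-n],m.sum()
kT,n1=key(T,(210.8,369.2));kS,n2=key(S,(120+155/2.4,240+132/2.4));print(kT,n1,kS,n2)
sT,_=key(T,(223.7,293.7));sS,_=key(S,(222,351.6))
K=tri([(T,kT),(S,kS)]);Q=tri([(T,sT),(S,sS)]);print("reset key",K,at_z(T,kT,.044),at_z(S,kS,.044),"sq",Q,at_z(T,sT,.044),at_z(S,sS,.044),np.linalg.norm(K-Q))
f=T["frame"].astype(int); sub=np.zeros(f.shape[:2],bool); sub[190:240,318:352]=1
print("box",rect(np.array([at_z(T,q,.092) for q in quad(T,(f.max(2)<60)&sub)])))
E
```

```text
A [ 0.6265 -0.1214  0.1995] body frame 0.08915969584651097 -0.033964747325702434 0.11727100579625874
B [ 0.6186 -0.0544  0.2025] body frame 0.09125807829251409 0.03349506224822577 0.12029453936290108
[210.3939 368.4848] 33 [184.9444 294.6667] 18
reset key [ 0.5316 -0.1188  0.0436] [ 0.5317 -0.1188  0.044 ] [ 0.5317 -0.1183  0.044 ] sq [0.5002 0.0889 0.0433] [0.5    0.0889 0.044 ] [0.5007 0.0892 0.044 ] 0.209981739137792
box (array([ 0.5189, -0.0234]), array([82.4, 61.1]), 8.291022300720215)
```

Lateral bias is negligible: the body corners come out symmetric within about 2 mm, and the box's resting place matches. The key is at (0.5316, -0.1188). I'll go above it with the fingers shut.

Request:
move_arm:
  targets:
    - [[0.003,0.001,-0.001,-0.003,0.04,0,0],[0.002,0.001,-0.001,-0.003,0.04,0,0],[0,0,0,-0.004,0.035,0,0],[0,0,0,-0.003,0.025,-0.02,0],[0,0,0,0,0.005,-0.02,0]]

```text
clock: 11.6
tool_pos: [0.5359, -0.1285, 0.1426]
eef_rot: [0.997, 0.078, 0.004, -0.001]
contact_force: [-0.5, -0.4, 0.4]
opening: 0.004
```

```bash
python3 -c "
from h import *
err((.5316,-.119,.085),.149)"
```

```text
turn [-0.002  0.008 -0.007] shift [-0.0043  0.0095 -0.0576] t 11.6 F [-0.49 -0.42  0.41] 0.0
```

Request:
move_arm:
  targets:
    - [[-0.001,0.004,-0.004,-0.002,0.005,-0.02,0],[-0.001,0.004,-0.003,-0.001,0.003,-0.02,0],[0,0,0,0,0,-0.01,0],[0,0,0,0,0,0,0]]

```text
clock: 12.0
tool_pos: [0.5325, -0.1163, 0.0898]
eef_rot: [0.997, 0.077, -0.001, -0.001]
contact_force: [-0.5, 0.1, 0.2]
opening: 0.006
```

```bash
python3 - <<'E'
from h import *
err((.5316,-.119,.085),.149)
s=r.get_state();S=r.snapshot("scene");R=Ro.from_quat(s["eef_rot"]).as_matrix()
a,b=140,250
im=cv2.resize(cv2.cvtColor(S["frame"],cv2.COLOR_RGB2BGR)[a:a+70,b:b+90],None,fx=8,fy=8,interpolation=cv2.INTER_CUBIC)
for z,c in((.011,(0,0,255)),(.011-.023,(0,255,0))):
  for x in(-.0175,.0175):
    for y in(-.009,.009):
      q=proj(S,s["tool_pos"]+R@[x,y,z]); cv2.circle(im,(int((q[1]-b+.5)*8),int((q[0]-a+.5)*8)),3,c,-1)
K=np.array([.5316,-.1188,.06])
for t in np.linspace(0,6.28,24):
  q=proj(S,K+.023*np.array([np.cos(t),np.sin(t),0])); cv2.circle(im,(int((q[1]-b+.5)*8),int((q[0]-a+.5)*8)),2,(255,255,0),-1)
cv2.imwrite("pics/s11.png",im)
E
```

```text
turn [-0.002 -0.002 -0.006] shift [-0.0009 -0.0027 -0.0048] t 12.0 F [-0.51  0.12  0.25] 0.01
```

View pics/s11.png

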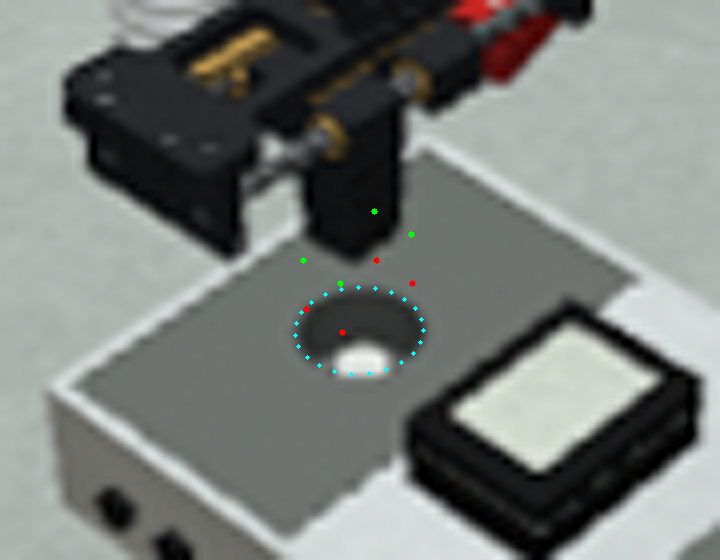

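The projected mouth ring (cyan) fits the image well at (360,331). The shut fingertips end at about (352,260), higher than projected and roughly 2–3 mm left of the well axis. I correct a little and go lower before the last look.

Request:
move_arm:
  targets:
    - [[-0.001,-0.001,-0.003,-0.002,-0.0005,-0.01,0],[-0.001,-0.001,-0.003,-0.001,0,-0.012,0],[0,0,0,0,0,-0.01,0],[0,0,0,0,0,0,0]]

```text
clock: 12.45
tool_pos: [0.5318, -0.1192, 0.0591]
eef_rot: [0.997, 0.073, 0.004, 0.001]
contact_force: [0.2, 1.0, -0.2]
opening: 0.004
```

```bash
python3 -c "
from h import *
err((.5293,-.117,.05),.149)"
```

```text
turn [0.002 0.007 0.003] shift [-0.0025  0.0022 -0.0091] t 12.45 F [ 0.16  1.01 -0.19] 0.0
```

Request:
move_arm:
  targets:
    - [[0.001,0.004,0.001,-0.002,0.002,-0.005,0],[0.001,0.003,0.001,-0.001,0.001,-0.003,0],[0,0,0,0,0,0,0]]

```text
clock: 12.75
tool_pos: [0.5291, -0.1165, 0.0511]
eef_rot: [0.997, 0.074, 0.0, 0.0]
contact_force: [-0.0, -0.1, -0.0]
opening: 0.005
```

```bash
python3 - <<'E'
from h import *
err((.5293,-.117,.05),.149)
S=r.snapshot("scene")
a,b=140,250
im=cv2.resize(cv2.cvtColor(S["frame"],cv2.COLOR_RGB2BGR)[a:a+70,b:b+90],None,fx=8,fy=8,interpolation=cv2.INTER_CUBIC)
im=np.clip(im.astype(float)*1.6,0,255).astype(np.uint8)
K=np.array([.5316,-.1188,.06])
for t in np.linspace(0,6.28,24):
  q=proj(S,K+.023*np.array([np.cos(t),np.sin(t),0])); cv2.circle(im,(int((q[1]-b+.5)*8),int((q[0]-a+.5)*8)),2,(255,255,0),-1)
cv2.imwrite("pics/s12.png",im)
E
```

```text
turn [0.001 0.001 0.002] shift [ 0.0002 -0.0005 -0.0011] t 12.75 F [-0.04 -0.14 -0.03] 0.0
```

View pics/s12.png

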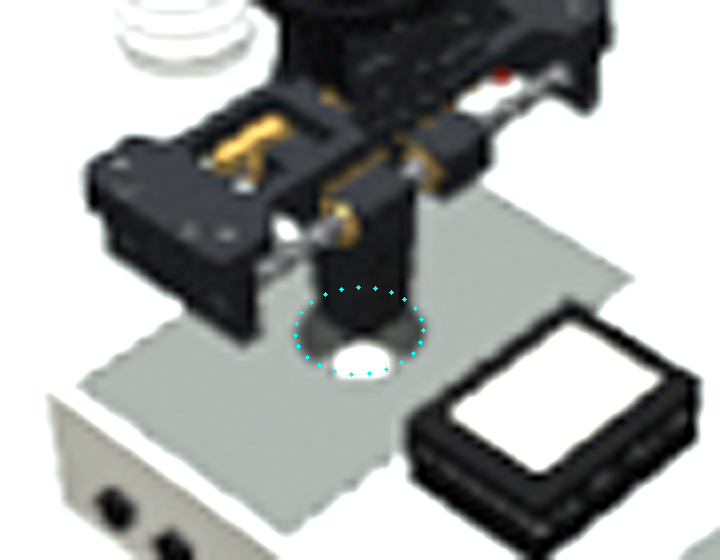

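The fingertips are centred over the mouth in column (365 against 360) and about 8 mm above the rim. I'm lowering slowly and watching the force.

Request:
move_arm:
  targets:
    - [[0,0,0,0,0,-0.004,0],[0,0,0,0,0,-0.004,0],[0,0,0,0,0,-0.004,0]]

```text
clock: 13.1
tool_pos: [0.5301, -0.1166, 0.0394]
eef_rot: [0.997, 0.074, 0.002, 0.001]
contact_force: [0.5, 0.1, -0.6]
opening: 0.005
```

```bash
python3 -c "
from h import *
err((.5293,-.117,.03),.149)"
```

```text
turn [0.001 0.004 0.002] shift [-0.0008 -0.0004 -0.0094] t 13.1 F [ 0.49  0.13 -0.6 ] 0.0
```

Request:
move_arm:
  targets:
    - [[0,0.002,0,-0.001,0,-0.003,0],[0,0.002,0,0,0,-0.003,0],[0,0,0,0,0,-0.002,0]]

```text
clock: 13.4
tool_pos: [0.5287, -0.1166, 0.0302]
eef_rot: [0.997, 0.074, -0.001, 0.0]
contact_force: [0.2, 0.2, -0.7]
opening: 0.008
```

Request:
move_arm:
  targets:
    - [[0,0,0,0,0,-0.002,0],[0,0,0,0,0,0,0]]

```text
clock: 13.6
tool_pos: [0.5288, -0.1166, 0.0278]
eef_rot: [0.997, 0.074, -0.001, 0.0]
contact_force: [-0.1, 0.3, 1.3]
opening: 0.003
```

Request:
move_arm:
  targets:
    - [[0,0,0,0,0,-0.002,0],[0,0,0,0,0,0,0]]

```text
clock: 13.8
tool_pos: [0.5287, -0.1166, 0.026]
eef_rot: [0.997, 0.074, -0.001, 0.0]
contact_force: [-0.1, -0.5, 2.2]
opening: 0.008
```

Request:
move_arm:
  targets:
    - [[0,0,0,0,0,-0.002,0],[0,0,0,0,0,0,0]]

```text
clock: 14.0
tool_pos: [0.5288, -0.1166, 0.0243]
eef_rot: [0.997, 0.074, -0.001, 0.0]
contact_force: [-0.8, 0.1, 2.7]
opening: 0.006
```

Request:
move_arm:
  targets:
    - [[0,0,0,0,0,-0.002,0],[0,0,0,0,0,0,0]]

```text
clock: 14.2
tool_pos: [0.5288, -0.1167, 0.0231]
eef_rot: [0.997, 0.074, -0.001, 0.0]
contact_force: [-1.0, 0.2, 2.9]
opening: 0.007
```

Request:
move_arm:
  targets:
    - [[0,0,0,0,0,-0.002,0]]

```text
clock: 14.3
tool_pos: [0.5288, -0.1166, 0.0225]
eef_rot: [0.997, 0.073, -0.0, 0.0]
contact_force: [-5.1, 2.1, 32.0]
opening: 0.008
```

A hard stop at 0.0225 after about 5–6 mm of springy travel: the key is fully down. I release it straight up.

Request:
move_arm:
  targets:
    - [[0,0,0,0,0,0.003,0],[0,0,0,0,0,0.005,0],[0,0,0,0,0,0.01,0],[0,0,0,0,0,0.015,0],[0,0,0,0,0,0.02,0]]

```text
clock: 14.8
tool_pos: [0.5274, -0.1163, 0.0761]
eef_rot: [0.997, 0.073, -0.002, -0.0]
contact_force: [-0.2, 0.4, -0.5]
opening: 0.01
```

Request:
move_arm:
  targets:
    - [[0,0,0,0,0,0.03,0],[0,0,0,0,0,0.04,0],[0,0,0,0,-0.04,0.02,0],[0,0,0,0,-0.045,0,0],[0,0,0,0,-0.045,0,0]]

```text
clock: 15.3
tool_pos: [0.5304, -0.2403, 0.1742]
eef_rot: [0.997, 0.082, 0.001, -0.002]
contact_force: [0.6, 0.0, -0.6]
opening: 0.006
```

Request:
move_arm:
  targets:
    - [[0,0,0,0,-0.045,0,0],[0,0,0,0,-0.02,0,0],[0,0,0,0,0,0,0],[0,0,0,0,0,0,0]]

```text
clock: 15.7
tool_pos: [0.528, -0.3163, 0.1762]
eef_rot: [0.997, 0.077, 0.001, 0.001]
contact_force: [0.2, 0.6, 0.8]
opening: 0.005
```

```bash
python3 - <<'E'
from h import *
np.set_printoptions(precision=4,suppress=True)
s=r.get_state();print(s["clock"],s["tool_pos"],s["contact_force"])
S=r.snapshot('scene');T=r.snapshot("top")
def key(p,c,n=6):
    g=p["frame"].astype(int).min(2); a,b=int(c[0]),int(c[1]); q=np.argwhere(g[a-n:a+n+1,b-n:b+n+1]>165); return q.mean(0)+[a-n,b-n]
K=[(T,key(T,(210.8,369.2))),(S,key(S,(184.6,295)))];Q=[(T,key(T,(223.7,293.7))),(S,key(S,(222,351.6)))]
print("reset",K[0][1],K[1][1],tri(K),"sq",tri(Q))
f=T["frame"].astype(int); sub=np.zeros(f.shape[:2],bool); sub[190:240,318:352]=1
print("box",rect(np.array([at_z(T,q,.092) for q in quad(T,(f.max(2)<60)&sub)])))
for n in("media_bottle","dish_stack","objective_can","tip_box"): print(n,[d["centre"] for d in r.find_in(T,n)[:1]],[d["centre"] for d in r.find_in(S,n)[:1]])
E
```

```text
15.7 [ 0.528  -0.3163  0.1762] [0.1541 0.6217 0.8012]
reset [210.3939 368.4848] [184.9444 294.6667] [ 0.5316 -0.1188  0.0436] sq [0.5002 0.0889 0.0433]
box (array([ 0.5189, -0.0234]), array([82.4, 61.1]), 8.291022300720215)
media_bottle [[223.2, 175.4]] [[308.9, 446.7]]
dish_stack [[243.5, 449.5]] [[137.4, 271.6]]
objective_can [[130.0, 329.2]] [[250.2, 243.4]]
tip_box [[180.0, 456.3]] [[153.2, 219.8]]
```

```bash
python3 -c "
from h import *
print(r.finish_job())"
```

```text
the job is handed in; nothing more can be done
None
```

The reset key was pressed fully down and came up again, and the job was handed in at about 16 s of the 51 s allowed. Before that I pushed the black box about 95 mm off the round well, onto the white deck, at 1–2 N.

**Key press:** The key gave springy travel from 1.3 to 2.9 N over about 6 mm, then a hard stop. The fingertip force reached a brief 32 N at the stop, more than the roughly 4 N the key needs. I then raised the arm straight up and backed away.

**Last checks:**
- **Reset key:** seen at its unpressed height, z about 0.0436 m, the same as before the press.
- **Box:** unmoved by the press, standing flat and clear of both wells.
- **Square-well key:** unchanged.
- **Things around the controller:** no movement in the scene view. In the top view the tip box and the dish stack read 5–9 px off. I put that down to the arm hiding part of them, but could not confirm it.

**What went wrong:** The gripper really sat 25–30 mm higher than its reported pose suggested. My first push therefore passed over the box without moving it. I corrected the height from the camera views, and contact with the key came at the height this predicted.

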